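# Close the last quarter-turn screw on a terminal box

### The job

One of the two captive screws on the grey terminal box is still part-way open: its bar head points askew, while the head of the other one lies along the length of the box. Put the slotted key over the open screw and turn it clockwise (seen from above) to its stop, so that its bar lies along the length of the box too; leave the tight screw closed. Then stand the key upright in its tray again and let go.

Things in the scene. Friction and masses are not known exactly. Their poses are not given: they have to be found in the camera images.
- key_handle (a point): Slotted key, loose, 100 mm tall, 0.22 kg, stands on its flat foot. Black square handle 24x24 mm on top, 48-100 mm above the underside, gripped on two flats; below it a bridge 24 (x) x 49 mm (y) over the foot 44 x 49 mm with an open slot along x, 18 mm wide, 16 deep. Point: on the axis, 75 mm above the underside, in the handle. z up the key; x along the slot; x and y square to the flats.
- loose_head (a point): Open screw on the fixed grey box (110x220x45 mm; a screw 72 mm either side of its middle). Head: steel bar 46x8 mm, 12 mm high on the box's flat top. Point: on the screw's axis at the bar's top, 57 mm over the bench. x along the bar, z up. The key's slot goes over the bar until the foot stands on the box's top; it idles up to 0.22 rad before it takes the bar along. The screw does not rise or sink.
- loose_screw (a joint): Angle of the open screw in rad, growing clockwise seen from above: 0 = bar square across the box, 1.571 = home against its stop, bar along the box's long side. Starts at 0.5 to 0.8. Friction about 0.1 N m; it stays where it is left.
- tight_head (a point): The other, identical screw on the box, already closed and to be left so. Same point (top of the bar, on the axis) and axes as for the open screw. Its bar lies about along the line that joins the two screws.
- tight_screw (a joint): Angle of the closed screw in rad, counted like the other; starts at 1.5 to 1.571.
- tray_floor (a point): The key's tray: fixed, flat, black, wide-rimmed, 98 (x) x 140 mm (y) outside, 16 mm high. Its flat floor, 3 mm over the bench, measures 76 (x) x 100 mm (y) between the walls. Point: the middle of that floor, on its surface; x and y along the sides, z up. The key may stand anywhere on the floor, turned any way.
Things that resemble listed ones, but are neither listed nor needed, are in the scene too. Leave any orange look-alike of the part that bears key_handle alone. What is shaped like the part that bears tray_floor but purple is not meant.

How it is judged:
By the outcome, as a careful person would: the job done as asked, in the order asked, and still so for the second after the job is handed in, with the robot touching nothing.
It also fails if it takes over 51 s, if anything falls off the work surface, if the arm or the gripper's body presses on something with over 40 N, if the wrist force passes 120 N, or if a joint passes its speed limit or range.

### The arm

A 6-joint arm with a two-finger parallel gripper is mounted at the origin on a cart in front of the work surface, level with it; the furniture and walls round the work are solid. World frame = base frame: x ahead of the robot, y to its left, z up, the work surface at z = 0. Lengths are in m, angles in rad, forces in N, time in s.
With the tool pointing down it reaches from about 0.3 to 0.85 m from the base axis. Payload 4.2 kg.
Tool frame: the origin (TCP) lies midway between the tips of the shut fingers; the grasp point (between the pads) lies env.pinch_z behind it (env.pinch_z is the distance from the TCP to the grasp point, in m); z points along the fingers, y is the line along which they close (so a half turn about z gives the same grasp; the last joint's range is limited). The gripper opens to 91 mm and grips with 3 to 60 N. Pads are 32 mm wide; open, the fingers measure 118 mm over their backs; the gripper's body (76 mm by 178 mm) begins 60 mm behind the grasp point.
Start: joints at [-1.132, 0.32, 1.565, -0, 1.257, -0.02], TCP at [0.255, -0.516, 0.214] pointing down, gripper open.
Joint ranges: [-3.11, 3.11], [-0.84, 2.01], [0.21, 2.61], [-1.34, 4.49], [0.05, 2.63], [-2.56, 2.56]. Speed limits (rad/s): [2.57, 2.57, 3.14, 3.14, 3.14, 3.14].

### API

Orientations are given as a unit quaternion [x, y, z, w].
In Python, from cell import env gives the robot as it stands.
- The arm moves only by the shell command python3 -m inch 'ROWS'. ROWS is JSON, a list of rows, each an object with "twist": the turn, a rotation vector about the tool's x, y, z in rad, a list of three; "delta_pos": the shift along the tool's x, y, z in mm, a list of three; "gripper": the finger opening in mm, from 0 to 91.2. In form: [{"twist": [rx, ry, rz], "delta_pos": [dx, dy, dz], "gripper": gripper}, ...]. A call has 1 to 12 rows; each row shifts and turns the commanded pose from where the row before left it, along the tool's axes as they then stand; what a row does not reach is not made up. A row lasts 1/10 s, in which the tool goes at most 50 mm and 8.59 degrees, less where a joint would pass 70% of its speed; a pose out of reach is approached as far as the arm can. A call is refused whole if a number of a shift passes 50 or a number of a turn 0.15, either way. A call with a gripper value outside its range is refused whole. The fingers move at their own pace and stop on an object; the grip force is fixed at half the most. Time passes only in rows, so rows that do not move let the fingers close. It gives the time, the measured TCP pose, the force, the opening and the grip force at its end, in the units of the state.
- env.read_state(): the state, without advancing time (a new reading comes with each control period).
- env.snapshot(name): name is "side" or "top"; returns the picture (480x640x3 uint8, red, green, blue); there is no depth.
- env.get_calibration(name): a dict with "fovy" (degrees; the focal length in pixels is half the picture's height over the tangent of half this angle, whatever the lens; pixels are square), "cx", "cy" (the principal point, pixels), "rvec" (rotation vector, rad) and "tvec" (3), from world to camera coordinates, as OpenCV has them. Camera axes: x right, y down, z forward; pixel columns grow to the right and rows downward; lengths in m; the calibration is good to about 2 mm. A picture is of the moment at which its call begins. get_calibration takes no time and is no camera call.
- env.hand_in(): hands the job in; it is judged then, once.
Trained networks look in the newest picture that a camera, given by its name, has taken for a name from the list of things; names that differ only in an ending like _2 or _b are one class to them, and where a whole thing is asked for, a point or a joint stands for the part that bears it (a point fixed in the world has none). Each returns a list of dicts, best first, with "score" (0 to 1); they miss things now and then, are a little off and sometimes report something else, mostly with a low value. They report only what shows in the picture. A call takes as long as a camera call. They do not tell look-alikes from the thing itself.
- env.search_frame(camera, label): "box" ([left, top, width, height] in pixels, round what is visible of it).
The state is a dict: "t": time; "joint_positions": joint angles; "qvel": joint speeds; "joint_torque": joint torques, N m; "eef_pos": TCP position; "orientation": TCP orientation; "contact_force": force on the tool from outside, world axes, zero at the start; "moment": the same for the moment, N m; "grip_width": opening from 0.0 (shut) to 1.0 (fully open); "finger_force": force on a finger pad.
Only numpy, scipy, OpenCV 4.12 (cv2) and the standard library are available. Lean on these libraries where they do the work, as an engineer would, in place of code of your own. Each camera call takes 0.05 s, during which the arm holds its last target. There are 200 camera calls.

## Working session

There is one attempt and no reset: what is moved stays moved. The work goes in short steps, Python scripts to look and compute and a shell command to move; the robot and the scene stay as the last step left them, time stands still between calls to the robot, and variables do not carry over. Pictures are saved under pics/ and viewed, at most 10 in all, crops included, and the job is handed in when it is done.

```bash
mkdir -p pics; ls
python3 - <<'E'
from cell import env
import cv2,numpy as np
for n in("top","side"):
    im=env.snapshot(n); cv2.imwrite(f"pics/{n}0.png",im[:,:,::-1])
    print(n,env.get_calibration(n))
    for l in("key_handle","loose_head","tight_head","tray_floor","loose_screw"):
        try: print(l,[(r["box"],round(r["score"],2)) for r in env.search_frame(n,l)])
        except Exception as e: print(l,e)
print(env.read_state(),env.pinch_z)
E
```

```text
pics
top {'fovy': 49.25585349611503, 'cx': 319.4284874734915, 'cy': 236.15390993953153, 'rvec': array([ 2.15720455, -2.12942788,  0.18563273]), 'tvec': array([0.10800759, 0.48169805, 1.11188121])}
key_handle [([219.6, 250.3, 30.0, 25.5], 0.87), ([289.1, 227.3, 29.9, 24.0], 0.72)]
loose_head [([445.7, 226.6, 15.1, 21.8], 0.67)]
tight_head [([382.4, 242.1, 20.2, 11.0], 0.51)]
tray_floor [([115.6, 243.9, 75.1, 61.2], 0.6), ([265.6, 215.2, 72.9, 56.2], 0.59), ([449.3, 226.0, 13.6, 21.1], 0.44)]
loose_screw [([449.6, 226.4, 17.2, 21.0], 0.7)]
side {'fovy': 57.264119472124975, 'cx': 322.35447326542055, 'cy': 240.71523483429522, 'rvec': array([ 0.04834937, -2.59818273,  1.68723009]), 'tvec': array([0.47917056, 0.01658809, 1.06146657])}
key_handle [([327.7, 262.0, 36.2, 60.5], 0.85), ([310.0, 230.3, 24.5, 50.1], 0.61)]
loose_head [([319.0, 199.1, 12.3, 9.3], 0.48)]
tight_head [([330.9, 218.7, 7.1, 5.4], 0.54)]
tray_floor [([290.3, 254.7, 67.0, 36.0], 0.9), ([312.0, 344.9, 95.0, 78.0], 0.81)]
loose_screw [([317.3, 201.5, 15.1, 6.0], 0.56)]
{'t': 0.6, 'joint_positions': array([-1.13204059e+00,  3.19575653e-01,  1.56455255e+00, -3.56858641e-05,
        1.25743874e+00, -2.00008889e-02]), 'qvel': array([ 0.00139524, -0.00042763, -0.00068736, -0.00083712,  0.00056434,
        0.00060385]), 'joint_torque': array([ 4.99999146e-05, -4.12123239e+01, -2.32135570e+01,  7.28244334e-02,
        3.78615456e-02, -5.79278012e-07]), 'eef_pos': array([ 0.2546088 , -0.51552963,  0.2139695 ]), 'orientation': array([ 9.73806687e-01,  2.27377519e-01, -1.39310700e-05,  1.61043272e-05]), 'contact_force': array([-0.67048765, -0.1176847 ,  0.08598713]), 'moment': array([0.01585096, 0.01599154, 0.01848495]), 'finger_force': 0.0, 'grip_width': 0.9978580872803342} 0.0188
```

View pics/top0.png

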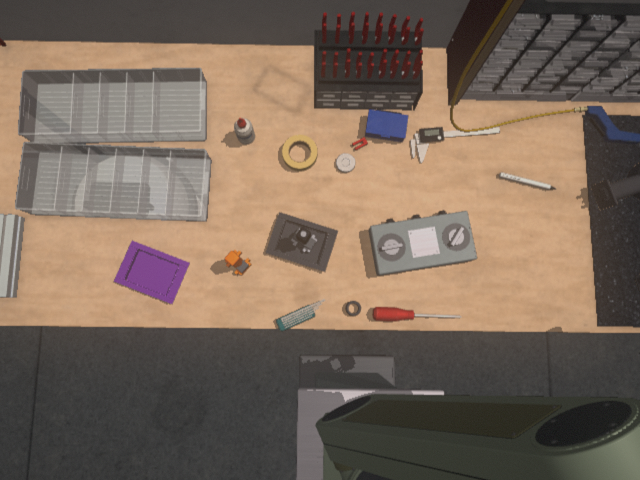

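View pics/side0.png

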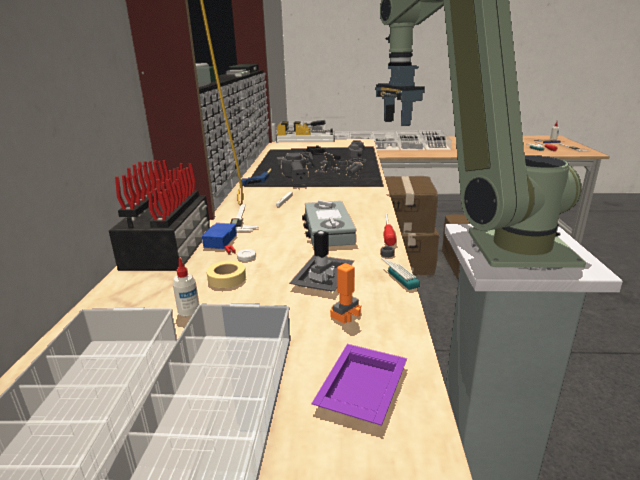

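The top picture shows the black tray with the black key at about (303,237), and the orange look-alike at (237,261) standing free. The purple tray is at (152,272). The grey box has screws at (391,247), lying roughly along the box, and (457,236), which is askew. The key candidates are black (303,237) and orange (237,261), so I choose black. The tray candidates are black (301,242) and purple (152,272), so I choose black. I'll check this in one close crop.

```bash
cat > h.py <<'E'
from cell import env
import cv2,numpy as np
def cam(n):
    c=env.get_calibration(n); f=240/np.tan(np.radians(c["fovy"]/2))
    K=np.array([[f,0,c["cx"]],[0,f,c["cy"]],[0,0,1]]); return K,cv2.Rodrigues(c["rvec"])[0],c["rvec"],c["tvec"]
def ray(n,uv,z):
    K,R,_,t=cam(n); d=R.T@np.linalg.solve(K,[uv[0],uv[1],1]); o=-R.T@t
    return o+d*(z-o[2])/d[2]
def proj(n,P):
    K,R,r,t=cam(n); return cv2.projectPoints(np.array(P,float).reshape(-1,3),r,t,K,None)[0].reshape(-1,2)
E
python3 - <<'E'
from h import *
im=cv2.imread("pics/top0.png")
a=cv2.resize(im[205:275,260:340],None,fx=5,fy=5,interpolation=cv2.INTER_CUBIC)
b=cv2.resize(im[205:285,365:480],(400*115//115*1,278),interpolation=cv2.INTER_CUBIC)
b=cv2.resize(im[205:275,365:480],None,fx=3.4,fy=3.4,interpolation=cv2.INTER_CUBIC)
s=cv2.imread("pics/side0.png"); c=cv2.resize(s[195:295,285:365],None,fx=2.5*2,fy=2.5,interpolation=cv2.INTER_CUBIC)
c=cv2.resize(s[222:297,285:360],None,fx=3.3,fy=3.3,interpolation=cv2.INTER_CUBIC)
d=cv2.resize(s[195:250,295:365],None,fx=4.5,fy=4.5,interpolation=cv2.INTER_CUBIC)
o=np.zeros((600,800,3),np.uint8)
o[:350,:400]=a; o[:b.shape[0],405:405+b.shape[1]]=b[:,:395]; o[352:352+c.shape[0],:c.shape[1]]=c[:248]; o[352:352+d.shape[0],405:405+d.shape[1]]=d[:248]
cv2.imwrite("pics/crop1.png",o)
for uv,z in(((391,247),.057),((457,236),.057),((303,237),.1),((301,242),.01)): print(ray("top",uv,z).round(3))
E
```

```text
[ 0.456 -0.04   0.057]
[ 0.482 -0.184  0.057]
[0.468 0.149 0.1  ]
[0.471 0.155 0.01 ]
```

View pics/crop1.png

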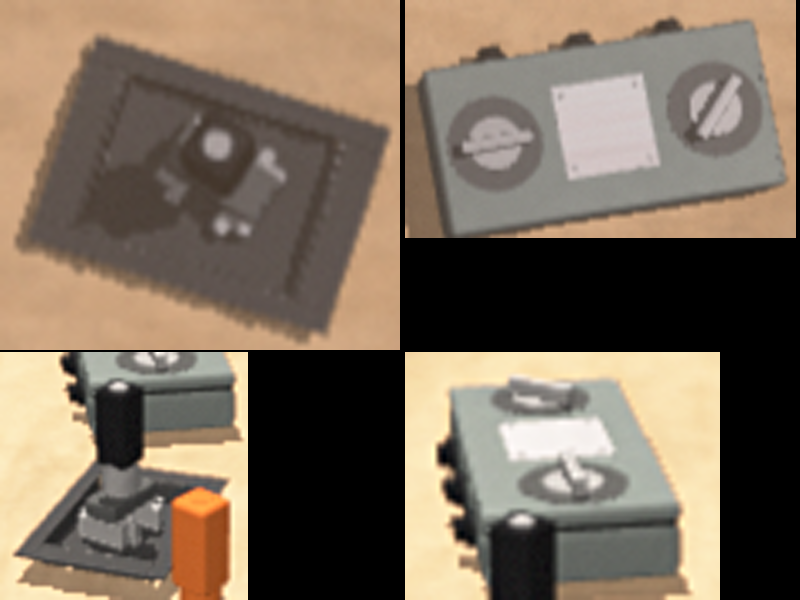

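```bash
cat >> h.py <<'E'
def rect(x,y,a,lx,ly,z):
    c,s=np.cos(a),np.sin(a)
    return [[x+c*u*lx/2-s*v*ly/2,y+s*u*lx/2+c*v*ly/2,z] for u,v in((1,1),(-1,1),(-1,-1),(1,-1))]
def draw(n,im,x0,y0,k,polys):
    for P,col in polys:
        p=((proj(n,P)-[x0,y0]+.5)*k).round().astype(int); cv2.polylines(im,[p],True,col,1,cv2.LINE_AA)
def tri(uvt,uvs):
    A=[];
    for n,uv in(("top",uvt),("side",uvs)):
        K,R,_,t=cam(n); P=K@np.c_[R,t]; A+= [uv[0]*P[2]-P[0],uv[1]*P[2]-P[1]]
    v=np.linalg.svd(np.array(A))[2][-1]; return v[:3]/v[3]
def panel(n,f,x0,y0,w,h,k,polys,out):
    im=cv2.resize(cv2.imread(f)[y0:y0+h,x0:x0+w],None,fx=k,fy=k,interpolation=cv2.INTER_CUBIC)
    draw(n,im,x0,y0,k,polys); return im
E
cat > fit.py <<'E'
from h import *
import sys
def keypolys(x,y,a,z0=.003):
    return [(rect(x,y,a,.024,.024,z0+.1),(0,255,255)),(rect(x,y,a,.024,.024,z0+.048),(0,255,255)),(rect(x,y,a,.044,.049,z0),(0,255,0)),(rect(x,y,a,.044,.018,z0),(255,0,255)),(rect(x,y,a,.044,.049,z0+.016),(255,255,0))]
def boxpolys(x,y,a,al,at):
    ax=np.array([np.cos(a),np.sin(a)])*.072
    return [(rect(x,y,a,.22,.11,.045),(0,255,0)),(rect(x+ax[0],y+ax[1],al,.046,.008,.057),(0,0,255)),(rect(x-ax[0],y-ax[1],at,.046,.008,.057),(0,0,255))]
E
python3 - <<'E'
from fit import *
L=ray("top",(455.9,236.5),.045);T=ray("top",(390.9,247.06),.045)
print("discs",L,T,np.linalg.norm(L-T))
m=(L+T)/2;a=np.arctan2(*(L-T)[1::-1]);print("box",m,a)
l0=ray("top",(365+(740-405)/3.4,205+78/3.4),.057);l1=ray("top",(365+(698-405)/3.4,205+134/3.4),.057)
al=np.arctan2(*(l0-l1)[1::-1]);print("bar",l0,l1,al,np.linalg.norm(l0-l1),(l0+l1)/2)
k=tri((303.4,234),(321.4,232));print("key top",k, ray("top",(303.4,234),.103))
tp=[ray("top",(260+u/5,205+v/5),.016) for u,v in((98,38),(388,130),(325,338),(17,247))]
tc=np.mean(tp,0);print("tray",tp,tc, [np.linalg.norm(tp[i]-tp[i-1]) for i in range(4)])
kp=keypolys(k[0],k[1],-.57); bp=boxpolys(m[0],m[1],a,al,a)
A=panel("top","pics/top0.png",275,210,50,50,8,kp,0);B=panel("side","pics/side0.png",298,228,50,66,6,kp,0)
C=panel("top","pics/top0.png",365,205,115,70,3.4,bp,0);D=panel("side","pics/side0.png",295,195,65,50,5,bp,0)
o=np.zeros((600,800,3),np.uint8)
o[:400,:400]=A;o[:396,405:705]=B; 
cv2.imwrite("pics/o1.png",o)
o=np.zeros((600,800,3),np.uint8)
o[:238,:391]=C;o[:250,400:725]=D
o[:,:]=0;C=cv2.resize(C,None,fx=1,fy=1)
C=panel("top","pics/top0.png",365,205,115,70,5,bp,0);o[:350,:575]=C;o[350:600,:325]=D
cv2.imwrite("pics/o2.png",o)
E
```

```text
discs [ 0.48255446 -0.18460308  0.045     ] [ 0.45723445 -0.04173876  0.045     ] 0.14509072741605755
box [ 0.46989446 -0.11317092  0.045     ] -1.3953865795302296
bar [ 0.49965731 -0.19848875  0.057     ] [ 0.46309953 -0.17052312  0.057     ] -0.6530136744000206 0.0460276880638163 [ 0.48137842 -0.18450594  0.057     ]
key top [0.4732614  0.14824074 0.10267929] [0.47378068 0.14823075 0.103     ]
tray [array([0.53631857, 0.20436626, 0.016     ]), array([0.49610852, 0.07336055, 0.016     ]), array([0.40224721, 0.10068144, 0.016     ]), array([0.44098326, 0.23806607, 0.016     ])] [0.46891439 0.15411858 0.016     ] [np.float64(0.10111626039309472), np.float64(0.13703774687719944), np.float64(0.09775672026568104), np.float64(0.14274108664843424)]
```

View pics/o1.png

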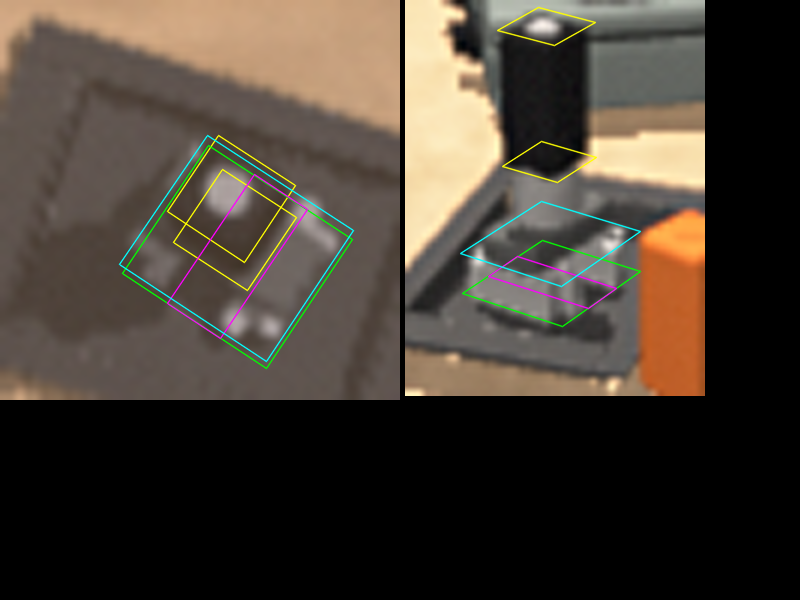

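View pics/o2.png

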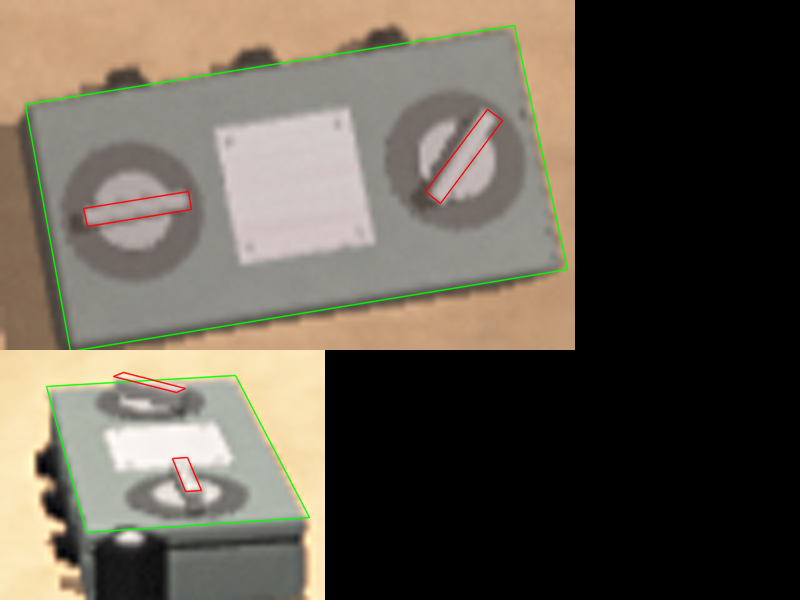

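The overlays fit well. The black key is at (0.473,0.148) with its slot at about -0.57 rad, and its measured top height of 0.103 m is what it should be. The open screw is at (0.482,-0.184) with its bar at -0.65, and home is -1.395. The screws measure 145 mm apart against 144 mm given. I start by moving above the key.

```bash
cat > go.py <<'E'
from h import *
import sys
from scipy.spatial.transform import Rotation as R
x,y,z,a=map(float,sys.argv[1:5])
s=env.read_state(); r=R.from_quat(s["orientation"])
tgt=R.from_matrix(np.array([[np.cos(a+np.pi/2),np.cos(a),0],[np.sin(a+np.pi/2),np.sin(a),0],[0,0,-1]]))
print("t",round(s["t"],2),"pos",s["eef_pos"].round(4),"yaw",np.arctan2(*r.as_matrix()[1::-1,1]).round(3),"F",s["contact_force"].round(1),"M",s["moment"].round(2),"w",round(s["grip_width"]*91.2,1),"ff",round(s["finger_force"],1),"j6",s["joint_positions"][5].round(2))
print("twist",(r.inv()*tgt).as_rotvec().round(3),"then shift mm",(tgt.inv().apply(np.array([x,y,z])-s["eef_pos"])*1000).round(1))
E
python3 go.py .473 .148 .19 -.57
```

```text
t 0.6 pos [ 0.2546 -0.5155  0.214 ] yaw -1.112 F [-0.7 -0.1  0.1] M [0.02 0.02 0.02] w 91.0 ff 0.0 j6 -0.02
twist [ 0.     0.    -0.542] then shift mm [ 676.5 -174.2   24. ]
```

```bash
python3 -m inch '[{"twist":[0,0,-0.135],"delta_pos":[0,0,0],"gripper":91},{"twist":[0,0,-0.135],"delta_pos":[0,0,0],"gripper":91},{"twist":[0,0,-0.135],"delta_pos":[0,0,0],"gripper":91},{"twist":[0,0,-0.137],"delta_pos":[0,0,0],"gripper":91},{"twist":[0,0,0],"delta_pos":[40,-10,0],"gripper":91},{"twist":[0,0,0],"delta_pos":[40,-10,0],"gripper":91},{"twist":[0,0,0],"delta_pos":[40,-10,0],"gripper":91},{"twist":[0,0,0],"delta_pos":[40,-10,0],"gripper":91},{"twist":[0,0,0],"delta_pos":[40,-10,0],"gripper":91},{"twist":[0,0,0],"delta_pos":[40,-10,0],"gripper":91},{"twist":[0,0,0],"delta_pos":[40,-10,0],"gripper":91},{"twist":[0,0,0],"delta_pos":[40,-10,0],"gripper":91}]'; python3 -m inch '[{"twist":[0,0,0],"delta_pos":[40,-10,0],"gripper":91},{"twist":[0,0,0],"delta_pos":[40,-10,0],"gripper":91},{"twist":[0,0,0],"delta_pos":[40,-10,0],"gripper":91},{"twist":[0,0,0],"delta_pos":[40,-10,0],"gripper":91},{"twist":[0,0,0],"delta_pos":[40,-10,0],"gripper":91},{"twist":[0,0,0],"delta_pos":[40,-10,0],"gripper":91},{"twist":[0,0,0],"delta_pos":[40,-10,0],"gripper":91},{"twist":[0,0,0],"delta_pos":[30,-10,0],"gripper":91},{"twist":[0,0,0],"delta_pos":[0,0,0],"gripper":91},{"twist":[0,0,0],"delta_pos":[0,0,0],"gripper":91}]'; python3 go.py .473 .148 .064 -.57
```

```text
t: 1.8
eef_pos: [0.3603, -0.2014, 0.2142]
orientation: [0.877, 0.48, 0.0, 0.0]
contact_force: [-0.1, 0.1, 0.2]
grip_width: 0.996
finger_force: 0.0
t: 2.8
eef_pos: [0.4597, 0.1014, 0.2138]
orientation: [0.877, 0.481, -0.0, 0.0]
contact_force: [0.1, -0.6, -0.8]
grip_width: 0.995
finger_force: 0.0
t 2.8 pos [0.4597 0.1014 0.2138] yaw -0.568 F [ 0.1 -0.6 -0.8] M [ 0.05 -0.07  0.05] w 90.7 ff 0.0 j6 0.76
twist [-0.     0.001  0.002] then shift mm [ 46.4 -14.  149.8]
```

```bash
python3 -m inch '[{"twist":[0,0,0],"delta_pos":[46,-14,0],"gripper":91},{"twist":[0,0,0],"delta_pos":[0,0,25],"gripper":91},{"twist":[0,0,0],"delta_pos":[0,0,25],"gripper":91},{"twist":[0,0,0],"delta_pos":[0,0,25],"gripper":91},{"twist":[0,0,0],"delta_pos":[0,0,0],"gripper":91},{"twist":[0,0,0],"delta_pos":[0,0,0],"gripper":91}]'
python3 - <<'E'
from fit import *
for n in("top","side"): cv2.imwrite(f"pics/{n}1.png",env.snapshot(n)[:,:,::-1])
kp=keypolys(.473,.148,-.57)
p=env.read_state()["eef_pos"]; kp.append((rect(p[0],p[1],-.57,.0912,.032,p[2]),(0,0,255)))
o=np.zeros((600,800,3),np.uint8)
A=panel("top","pics/top1.png",255,190,90,90,4.4,kp,0);B=panel("side","pics/side1.png",280,180,100,125,4,kp,0)
o[:A.shape[0],:396]=A;o[:500,400:800]=B;cv2.imwrite("pics/o3.png",o)
E
python3 go.py .473 .148 .064 -.57
```

```text
t: 3.4
eef_pos: [0.4731, 0.1465, 0.1394]
orientation: [0.878, 0.479, -0.0, 0.0]
contact_force: [-0.4, 0.4, 0.9]
grip_width: 0.999
finger_force: 0.0
t 3.5 pos [0.474  0.1471 0.1405] yaw -0.571 F [-0.1 -0.6  1. ] M [-0.01 -0.1   0.01] w 90.8 ff 0.0 j6 0.85
twist [ 0.002 -0.002 -0.001] then shift mm [ 0.2 -1.3 76.5]
```

View pics/o3.png

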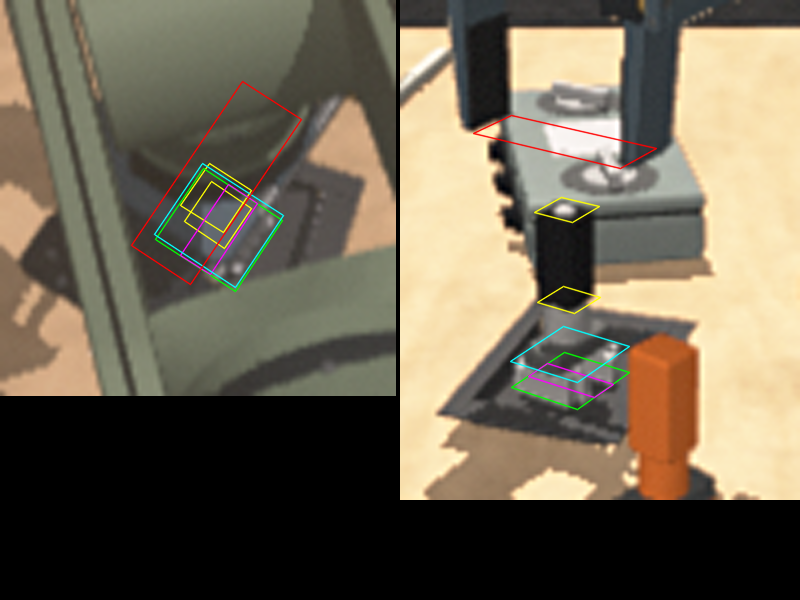

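The fingers straddle the key handle in the side view, with its top at crop (565,209) and the fingertips at (485,130) and (650,155). I descend and grip.

```bash
python3 -m inch '[{"twist":[0,0,0],"delta_pos":[0,0,20],"gripper":91},{"twist":[0,0,0],"delta_pos":[0,0,20],"gripper":91},{"twist":[0,0,0],"delta_pos":[0,0,20],"gripper":91},{"twist":[0,0,0],"delta_pos":[0,0,16],"gripper":91},{"twist":[0,0,0],"delta_pos":[0,0,0],"gripper":91},{"twist":[0,0,0],"delta_pos":[0,0,0],"gripper":50},{"twist":[0,0,0],"delta_pos":[0,0,0],"gripper":40},{"twist":[0,0,0],"delta_pos":[0,0,0],"gripper":30},{"twist":[0,0,0],"delta_pos":[0,0,0],"gripper":15},{"twist":[0,0,0],"delta_pos":[0,0,0],"gripper":15},{"twist":[0,0,0],"delta_pos":[0,0,0],"gripper":15},{"twist":[0,0,0],"delta_pos":[0,0,0],"gripper":15}]'; python3 go.py .473 .148 .064 -.57
```

```text
t: 4.7
eef_pos: [0.4729, 0.1475, 0.063]
orientation: [0.877, 0.48, -0.0, 0.0]
contact_force: [0.2, 0.2, 0.3]
grip_width: 0.414
finger_force: 0.0
t 4.7 pos [0.4729 0.1475 0.063 ] yaw -0.57 F [0.2 0.2 0.3] M [-0.08 -0.01 -0.01] w 37.8 ff 0.0 j6 0.85
twist [ 0.  0. -0.] then shift mm [ 0.5 -0.2 -1. ]
```

```bash
python3 -m inch '[{"twist":[0,0,0],"delta_pos":[0,0,0],"gripper":15},{"twist":[0,0,0],"delta_pos":[0,0,0],"gripper":15},{"twist":[0,0,0],"delta_pos":[0,0,0],"gripper":15},{"twist":[0,0,0],"delta_pos":[0,0,0],"gripper":15},{"twist":[0,0,0],"delta_pos":[0,0,0],"gripper":15}]'; python3 go.py .473 .148 .064 -.57
```

```text
t: 5.2
eef_pos: [0.4729, 0.1475, 0.0629]
orientation: [0.877, 0.48, -0.0, -0.0]
contact_force: [-0.1, 0.1, -0.9]
grip_width: 0.263
finger_force: 30.0
t 5.2 pos [0.4729 0.1475 0.0629] yaw -0.57 F [-0.1  0.1 -0.9] M [ 0.04 -0.05  0.01] w 24.0 ff 30.0 j6 0.85
twist [-0.  0. -0.] then shift mm [ 0.5 -0.2 -1.1]
```

```bash
python3 -m inch '[{"twist":[0,0,0],"delta_pos":[0,0,-20],"gripper":15},{"twist":[0,0,0],"delta_pos":[0,0,-35],"gripper":15},{"twist":[0,0,0],"delta_pos":[0,0,-35],"gripper":15},{"twist":[0,0,0],"delta_pos":[0,0,-10],"gripper":15},{"twist":[0,0,0.083],"delta_pos":[0,0,0],"gripper":15},{"twist":[0,0,0],"delta_pos":[0,0,0],"gripper":15}]'; python3 go.py .4816 -.1843 .163 -.653
```

```text
t: 5.8
eef_pos: [0.4724, 0.1473, 0.1622]
orientation: [0.897, 0.443, -0.001, -0.0]
contact_force: [-0.9, 0.4, -2.7]
grip_width: 0.262
finger_force: 30.0
t 5.8 pos [0.4724 0.1473 0.1622] yaw -0.653 F [-0.9  0.4 -2.7] M [ 0.   -0.01 -0.04] w 23.9 ff 30.0 j6 0.93
twist [-0.001  0.001  0.   ] then shift mm [-257.8  208.8   -0.8]
```

```bash
python3 -m inch '[{"twist":[0,0,0],"delta_pos":[-20,16,0],"gripper":15},{"twist":[0,0,0],"delta_pos":[-30,24,0],"gripper":15},{"twist":[0,0,0],"delta_pos":[-30,24,0],"gripper":15},{"twist":[0,0,0],"delta_pos":[-30,24,0],"gripper":15},{"twist":[0,0,0],"delta_pos":[-30,24,0],"gripper":15},{"twist":[0,0,0],"delta_pos":[-30,24,0],"gripper":15},{"twist":[0,0,0],"delta_pos":[-30,24,0],"gripper":15},{"twist":[0,0,0],"delta_pos":[-30,24,0],"gripper":15},{"twist":[0,0,0],"delta_pos":[-18,15,0],"gripper":15},{"twist":[0,0,0],"delta_pos":[-10,10,0],"gripper":15},{"twist":[0,0,0],"delta_pos":[0,0,0],"gripper":15},{"twist":[0,0,0],"delta_pos":[0,0,0],"gripper":15}]'; python3 go.py .4816 -.1843 .163 -.653
python3 - <<'E'
from fit import *
for n in("top","side"): cv2.imwrite(f"pics/{n}2.png",env.snapshot(n)[:,:,::-1])
s=env.read_state();p=s["eef_pos"]; z0=p[2]-.06
kp=keypolys(p[0],p[1],-.653,z0)+boxpolys(.4699,-.1132,-1.395,-.653,-1.395)
o=np.zeros((600,800,3),np.uint8)
A=panel("top","pics/top2.png",415,195,80,80,5,kp,0);B=panel("side","pics/side2.png",300,150,65,80,6,kp,0)
o[:400,:400]=A;o[:480,405:795]=B;cv2.imwrite("pics/o4.png",o)
E
```

```text
t: 7.0
eef_pos: [0.4818, -0.1835, 0.1622]
orientation: [0.896, 0.443, -0.0, -0.001]
contact_force: [1.2, 0.4, -1.5]
grip_width: 0.261
finger_force: 30.0
t 7.0 pos [ 0.4818 -0.1835  0.1622] yaw -0.653 F [ 1.2  0.4 -1.5] M [-0.03 -0.02  0.  ] w 23.8 ff 30.0 j6 0.27
twist [-0.002 -0.     0.   ] then shift mm [-0.7  0.3 -0.8]
```

View pics/o4.png

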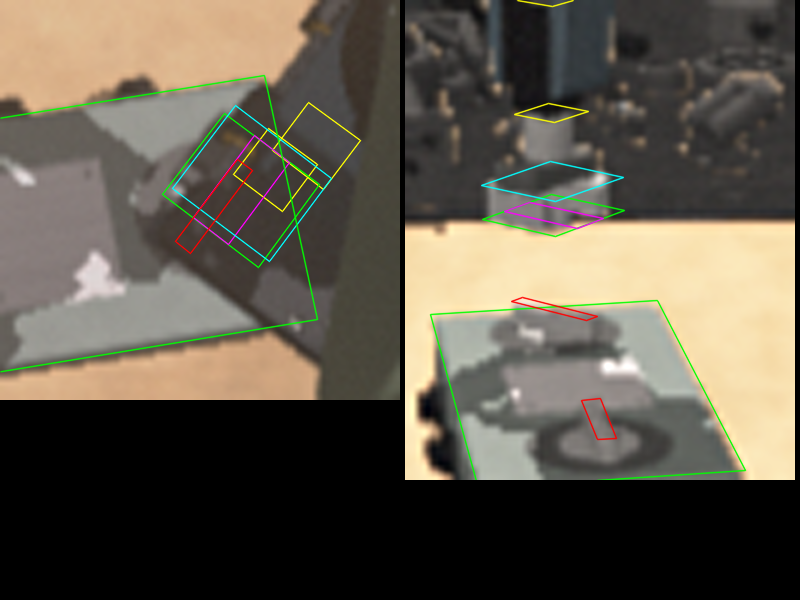

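The key hangs level over the open screw. In the side view its foot is centred at about (549,205) and the bar's axis at about (555,310), which is within roughly 2 mm. I lower it and watch the force.

```bash
python3 -m inch '[{"twist":[0,0,0],"delta_pos":[-1,0,20],"gripper":15},{"twist":[0,0,0],"delta_pos":[0,0,20],"gripper":15},{"twist":[0,0,0],"delta_pos":[0,0,4],"gripper":15},{"twist":[0,0,0],"delta_pos":[0,0,3],"gripper":15},{"twist":[0,0,0],"delta_pos":[0,0,2],"gripper":15},{"twist":[0,0,0],"delta_pos":[0,0,2],"gripper":15},{"twist":[0,0,0],"delta_pos":[0,0,0],"gripper":15}]'; python3 go.py .4816 -.1843 .105 -.653
```

```text
t: 7.8
eef_pos: [0.4819, -0.1853, 0.1123]
orientation: [0.897, 0.443, 0.0, 0.0]
contact_force: [0.4, 0.0, -1.3]
grip_width: 0.263
finger_force: 30.0
t 7.8 pos [ 0.4819 -0.1853  0.1123] yaw -0.653 F [ 0.4  0.  -1.3] M [-0.01 -0.03  0.  ] w 24.0 ff 30.0 j6 0.26
twist [ 0.001 -0.     0.   ] then shift mm [ 0.6 -0.8  7.3]
```

```bash
python3 -m inch '[{"twist":[0,0,0],"delta_pos":[0.5,0,3],"gripper":15},{"twist":[0,0,0],"delta_pos":[0,0,2],"gripper":15},{"twist":[0,0,0],"delta_pos":[0,0,1],"gripper":15},{"twist":[0,0,0],"delta_pos":[0,0,1],"gripper":15},{"twist":[0,0,0],"delta_pos":[0,0,0],"gripper":15}]'; python3 go.py .4816 -.1843 .105 -.653
```

```text
t: 8.3
eef_pos: [0.482, -0.1849, 0.1049]
orientation: [0.897, 0.443, 0.0, 0.0]
contact_force: [-0.7, -0.6, -1.2]
grip_width: 0.258
finger_force: 30.0
t 8.3 pos [ 0.482  -0.1849  0.1049] yaw -0.653 F [-0.7 -0.6 -1.2] M [-0.04  0.   -0.04] w 23.5 ff 30.0 j6 0.26
twist [ 0.  0. -0.] then shift mm [ 0.2 -0.6 -0.1]
```

```bash
python3 -m inch '[{"twist":[0,0,0.08],"delta_pos":[0,0,0],"gripper":15},{"twist":[0,0,0.08],"delta_pos":[0,0,0],"gripper":15},{"twist":[0,0,0.08],"delta_pos":[0,0,0],"gripper":15},{"twist":[0,0,0.08],"delta_pos":[0,0,0],"gripper":15},{"twist":[0,0,0.08],"delta_pos":[0,0,0],"gripper":15},{"twist":[0,0,0],"delta_pos":[0,0,0],"gripper":15}]';python3 go.py .4816 -.1843 .105 -1.395;  python3 -m inch '[{"twist":[0,0,0.08],"delta_pos":[0,0,0],"gripper":15},{"twist":[0,0,0.08],"delta_pos":[0,0,0],"gripper":15},{"twist":[0,0,0.08],"delta_pos":[0,0,0],"gripper":15},{"twist":[0,0,0.08],"delta_pos":[0,0,0],"gripper":15},{"twist":[0,0,0.08],"delta_pos":[0,0,0],"gripper":15},{"twist":[0,0,0],"delta_pos":[0,0,0],"gripper":15}]';python3 go.py .4816 -.1843 .105 -1.395
```

```text
t: 8.9
eef_pos: [0.4806, -0.1855, 0.1049]
orientation: [0.967, 0.257, -0.001, 0.0]
contact_force: [-3.7, -4.3, 0.4]
grip_width: 0.263
finger_force: 30.0
t 8.9 pos [ 0.4806 -0.1855  0.1049] yaw -1.052 F [-3.7 -4.3  0.4] M [-0.81  0.87  0.02] w 24.0 ff 30.0 j6 0.66
twist [0.    0.003 0.343] then shift mm [ 1.2 -1.  -0.1]
t: 9.5
eef_pos: [0.4807, -0.1843, 0.1049]
orientation: [0.998, 0.06, -0.001, -0.001]
contact_force: [-4.1, 0.2, 2.3]
grip_width: 0.261
finger_force: 30.0
t 9.5 pos [ 0.4807 -0.1843  0.1049] yaw -1.451 F [-4.1  0.2  2.3] M [0.13 1.   0.01] w 23.8 ff 30.0 j6 1.06
twist [-0.002  0.002 -0.056] then shift mm [ 0.9  0.2 -0.1]
```

```bash
python3 -m inch '[{"twist":[0,0,0.06],"delta_pos":[0,0,0],"gripper":15},{"twist":[0,0,0.06],"delta_pos":[0,0,0],"gripper":15},{"twist":[0,0,0],"delta_pos":[0,0,0],"gripper":15}]';python3 go.py .4816 -.1843 .105 -1.395;  python3 -m inch '[{"twist":[0,0,0.04],"delta_pos":[0,0,0],"gripper":15},{"twist":[0,0,0.03],"delta_pos":[0,0,0],"gripper":15},{"twist":[0,0,0],"delta_pos":[0,0,0],"gripper":15}]';python3 go.py .4816 -.1843 .105 -1.395
```

```text
t: 9.8
eef_pos: [0.4803, -0.1842, 0.105]
orientation: [1.0, 0.0, -0.002, -0.001]
contact_force: [-5.8, 0.0, 4.4]
grip_width: 0.258
finger_force: 30.0
t 9.8 pos [ 0.4803 -0.1842  0.105 ] yaw -1.57 F [-5.8  0.   4.4] M [0.13 1.19 0.06] w 23.5 ff 30.0 j6 1.18
twist [-0.001  0.003 -0.175] then shift mm [ 1.2  0.3 -0. ]
t: 10.1
eef_pos: [0.4793, -0.1844, 0.105]
orientation: [0.999, -0.034, -0.003, -0.0]
contact_force: [-8.0, -0.5, 6.0]
grip_width: 0.263
finger_force: 30.0
t 10.1 pos [ 0.4793 -0.1844  0.105 ] yaw -1.639 F [-8.  -0.5  6. ] M [-0.01  1.72  0.3 ] w 24.0 ff 30.0 j6 1.25
twist [-0.001  0.006 -0.244] then shift mm [ 2.3  0.3 -0. ]
```

```bash
python3 -m inch '[{"twist":[0,0,0.04],"delta_pos":[0,0,0],"gripper":15},{"twist":[0,0,0.03],"delta_pos":[0,0,0],"gripper":15},{"twist":[0,0,0],"delta_pos":[0,0,0],"gripper":15},{"twist":[0,0,0],"delta_pos":[0,0,0],"gripper":15}]';python3 go.py .4816 -.1843 .105 -1.395
```

```text
t: 10.5
eef_pos: [0.4791, -0.1843, 0.1051]
orientation: [0.998, -0.068, -0.003, -0.0]
contact_force: [-8.7, 1.3, 6.9]
grip_width: 0.263
finger_force: 30.0
t 10.5 pos [ 0.4791 -0.1843  0.1051] yaw -1.706 F [-8.7  1.3  6.9] M [0.15 1.72 0.95] w 24.0 ff 30.0 j6 1.32
twist [-0.001  0.006 -0.311] then shift mm [2.5 0.5 0.1]
```

The moment rose from 0.06 to 0.95 N m, so the screw is at its stop. I turn back by about the idle play and lift off.

```bash
python3 -m inch '[{"twist":[0,0,-0.1],"delta_pos":[0,0,0],"gripper":15},{"twist":[0,0,-0.1],"delta_pos":[0,0,0],"gripper":15},{"twist":[0,0,-0.07],"delta_pos":[0,0,0],"gripper":15},{"twist":[0,0,0],"delta_pos":[0,0,0],"gripper":15},{"twist":[0,0,0],"delta_pos":[0,0,0],"gripper":15}]';python3 go.py .4816 -.1843 .165 -1.395;python3 -m inch '[{"twist":[0,0,0],"delta_pos":[0,0,-4],"gripper":15},{"twist":[0,0,0],"delta_pos":[0,0,-6],"gripper":15},{"twist":[0,0,0],"delta_pos":[0,0,-10],"gripper":15},{"twist":[0,0,0],"delta_pos":[0,0,-20],"gripper":15},{"twist":[0,0,0],"delta_pos":[0,0,-20],"gripper":15},{"twist":[0,0,0],"delta_pos":[0,0,0],"gripper":15}]';python3 go.py .469 .153 .165 -.57
```

```text
t: 11.0
eef_pos: [0.4825, -0.1848, 0.105]
orientation: [0.998, 0.064, 0.001, 0.0]
contact_force: [0.3, -0.3, -2.1]
grip_width: 0.263
finger_force: 30.0
t 11.0 pos [ 0.4825 -0.1848  0.105 ] yaw -1.443 F [ 0.3 -0.3 -2.1] M [ 0.05 -0.    0.  ] w 24.0 ff 30.0 j6 1.05
twist [ 0.    -0.001 -0.048] then shift mm [ -0.8  -0.7 -60. ]
t: 11.6
eef_pos: [0.484, -0.1857, 0.1684]
orientation: [0.998, 0.064, 0.003, 0.002]
contact_force: [0.2, -0.9, -1.8]
grip_width: 0.262
finger_force: 30.0
t 11.6 pos [ 0.484  -0.1857  0.1684] yaw -1.443 F [ 0.2 -0.9 -1.8] M [-0.04 -0.01 -0.05] w 23.9 ff 30.0 j6 1.05
twist [ 0.006 -0.005 -0.873] then shift mm [ 277.  -195.4    3.4]
```

```bash
python3 -m inch '[{"twist":[0,0,-0.125],"delta_pos":[0,0,0],"gripper":15},{"twist":[0,0,-0.125],"delta_pos":[0,0,0],"gripper":15},{"twist":[0,0,-0.125],"delta_pos":[0,0,0],"gripper":15},{"twist":[0,0,-0.125],"delta_pos":[0,0,0],"gripper":15},{"twist":[0,0,-0.125],"delta_pos":[0,0,0],"gripper":15},{"twist":[0,0,-0.125],"delta_pos":[0,0,0],"gripper":15},{"twist":[0,0,-0.123],"delta_pos":[0,0,0],"gripper":15},{"twist":[0,0,0],"delta_pos":[20,-14,0],"gripper":15},{"twist":[0,0,0],"delta_pos":[30,-21,0],"gripper":15},{"twist":[0,0,0],"delta_pos":[30,-21,0],"gripper":15},{"twist":[0,0,0],"delta_pos":[30,-21,0],"gripper":15},{"twist":[0,0,0],"delta_pos":[30,-21,0],"gripper":15}]';python3 -m inch '[{"twist":[0,0,0],"delta_pos":[30,-21,0],"gripper":15},{"twist":[0,0,0],"delta_pos":[30,-21,0],"gripper":15},{"twist":[0,0,0],"delta_pos":[30,-21,0],"gripper":15},{"twist":[0,0,0],"delta_pos":[30,-21,0],"gripper":15},{"twist":[0,0,0],"delta_pos":[15,-12,0],"gripper":15},{"twist":[0,0,0],"delta_pos":[0,0,0],"gripper":15},{"twist":[0,0,0],"delta_pos":[0,0,0],"gripper":15}]';python3 go.py .469 .153 .165 -.57
python3 - <<'E'
from fit import *
for n in("top","side"): cv2.imwrite(f"pics/{n}3.png",env.snapshot(n)[:,:,::-1])
s=env.read_state();p=s["eef_pos"]; z0=p[2]-.06
kp=keypolys(p[0],p[1],-.57,z0)
tp=[(rect(.469,.154,-.297,.098,.14,.016),(0,0,255)),(rect(.469,.154,-.297,.076,.1,.003),(0,0,255))]
o=np.zeros((600,800,3),np.uint8)
A=panel("top","pics/top3.png",365,205,115,70,3.4,[],0);B=panel("side","pics/side3.png",285,185,75,110,5,kp+tp,0)
o[:A.shape[0],:391]=A;o[:550,410:785]=B;C=panel("side","pics/side3.png",295,190,70,50,5,[],0);o[250:500,:350]=C
cv2.imwrite("pics/o5.png",o)
E
```

```text
t: 12.8
eef_pos: [0.4744, -0.0127, 0.1645]
orientation: [0.878, 0.48, -0.0, -0.0]
contact_force: [0.5, 0.3, -2.3]
grip_width: 0.262
finger_force: 30.0
t: 13.5
eef_pos: [0.4666, 0.1511, 0.1644]
orientation: [0.877, 0.48, -0.001, 0.0]
contact_force: [-0.1, 0.4, -1.2]
grip_width: 0.263
finger_force: 30.0
t 13.5 pos [0.4666 0.1511 0.1644] yaw -0.569 F [-0.1  0.4 -1.2] M [-0.06 -0.05 -0.01] w 24.0 ff 30.0 j6 0.86
twist [-0.     0.001  0.001] then shift mm [ 2.9  1.  -0.6]
```

View pics/o5.png

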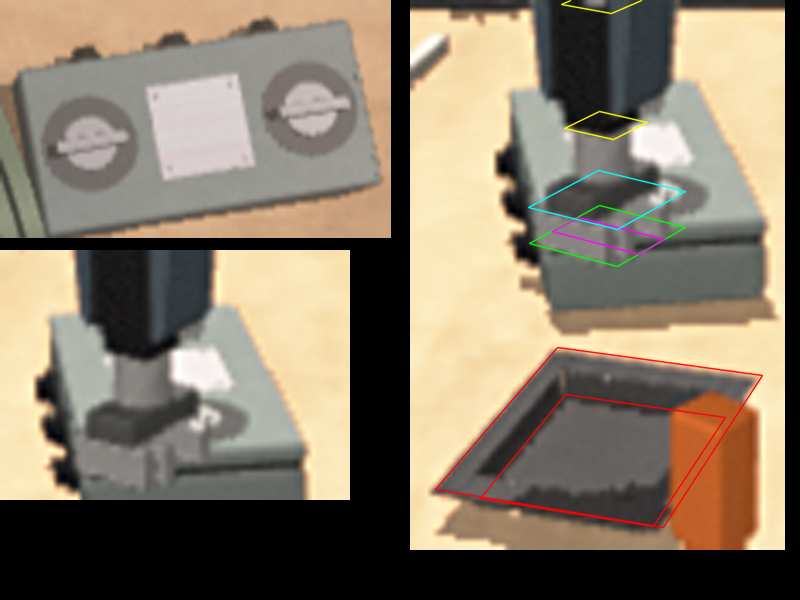

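The top crop shows both bars parallel along the box, at (90,144) and (310,108). The side view shows the key over the middle of the black tray. I lower it.

```bash
python3 -m inch '[{"twist":[0,0,0],"delta_pos":[3,1,25],"gripper":15},{"twist":[0,0,0],"delta_pos":[0,0,30],"gripper":15},{"twist":[0,0,0],"delta_pos":[0,0,25],"gripper":15},{"twist":[0,0,0],"delta_pos":[0,0,12],"gripper":15},{"twist":[0,0,0],"delta_pos":[0,0,5],"gripper":15},{"twist":[0,0,0],"delta_pos":[0,0,2],"gripper":15},{"twist":[0,0,0],"delta_pos":[0,0,0],"gripper":15},{"twist":[0,0,0],"delta_pos":[0,0,0],"gripper":15}]';python3 go.py .469 .153 .063 -.57
```

```text
t: 14.4
eef_pos: [0.4703, 0.1535, 0.0669]
orientation: [0.877, 0.48, 0.001, 0.0]
contact_force: [-0.3, -0.6, -1.4]
grip_width: 0.26
finger_force: 30.0
t 14.4 pos [0.4703 0.1535 0.0669] yaw -0.57 F [-0.3 -0.6 -1.4] M [ 0.02 -0.04  0.  ] w 23.7 ff 30.0 j6 0.86
twist [ 0.002 -0.002 -0.   ] then shift mm [-1.1 -0.8  3.9]
```

```bash
python3 -m inch '[{"twist":[0,0,0],"delta_pos":[0,0,1.5],"gripper":15},{"twist":[0,0,0],"delta_pos":[0,0,1],"gripper":15},{"twist":[0,0,0],"delta_pos":[0,0,1],"gripper":15},{"twist":[0,0,0],"delta_pos":[0,0,0.5],"gripper":15},{"twist":[0,0,0],"delta_pos":[0,0,0],"gripper":15}]';python3 go.py .469 .153 .063 -.57
```

```text
t: 14.9
eef_pos: [0.4696, 0.1535, 0.0629]
orientation: [0.877, 0.48, 0.0, 0.0]
contact_force: [-2.3, -0.9, 6.4]
grip_width: 0.259
finger_force: 30.0
t 14.9 pos [0.4696 0.1535 0.0629] yaw -0.57 F [-2.3 -0.9  6.4] M [-0.08  0.25  0.04] w 23.6 ff 30.0 j6 0.86
twist [ 0. -0.  0.] then shift mm [-0.7 -0.2 -0.1]
```

```bash
python3 -m inch '[{"twist":[0,0,0],"delta_pos":[0,0,0],"gripper":28},{"twist":[0,0,0],"delta_pos":[0,0,0],"gripper":35},{"twist":[0,0,0],"delta_pos":[0,0,0],"gripper":50},{"twist":[0,0,0],"delta_pos":[0,0,0],"gripper":70},{"twist":[0,0,0],"delta_pos":[0,0,0],"gripper":70},{"twist":[0,0,0],"delta_pos":[0,0,0],"gripper":70},{"twist":[0,0,0],"delta_pos":[0,0,0],"gripper":70},{"twist":[0,0,0],"delta_pos":[0,0,0],"gripper":70}]';python3 go.py .469 .153 .2 -.57
```

```text
t: 15.7
eef_pos: [0.4694, 0.1534, 0.0619]
orientation: [0.877, 0.48, -0.0, 0.0]
contact_force: [-0.2, 0.3, -0.0]
grip_width: 0.766
finger_force: 0.0
t 15.7 pos [0.4694 0.1534 0.0619] yaw -0.57 F [-0.2  0.3 -0. ] M [ 0.   -0.05 -0.01] w 69.8 ff 0.0 j6 0.86
twist [ 0.  0. -0.] then shift mm [  -0.5   -0.2 -138.1]
```

```bash
python3 -m inch '[{"twist":[0,0,0],"delta_pos":[0,0,-15],"gripper":70},{"twist":[0,0,0],"delta_pos":[0,0,-30],"gripper":70},{"twist":[0,0,0],"delta_pos":[0,0,-30],"gripper":70},{"twist":[0,0,0],"delta_pos":[0,0,-30],"gripper":70},{"twist":[0,0,0],"delta_pos":[0,0,-30],"gripper":70},{"twist":[0,0,0],"delta_pos":[-40,0,0],"gripper":70},{"twist":[0,0,0],"delta_pos":[-40,0,0],"gripper":70},{"twist":[0,0,0],"delta_pos":[-40,0,0],"gripper":70},{"twist":[0,0,0],"delta_pos":[-40,0,0],"gripper":70},{"twist":[0,0,0],"delta_pos":[0,0,0],"gripper":70},{"twist":[0,0,0],"delta_pos":[0,0,0],"gripper":70}]'
python3 - <<'E'
from fit import *
for n in("top","side"): cv2.imwrite(f"pics/{n}4.png",env.snapshot(n)[:,:,::-1])
o=np.zeros((600,800,3),np.uint8)
o[:450,:450]=panel("top","pics/top4.png",250,190,150,150,3,[],0);o[:520,460:780]=panel("side","pics/side4.png",280,180,80,130,4,[],0)
cv2.imwrite("pics/o6.png",o)
E
```

```text
t: 16.8
eef_pos: [0.3831, 0.0184, 0.1973]
orientation: [0.878, 0.479, 0.001, 0.0]
contact_force: [0.0, 0.0, -0.9]
grip_width: 0.763
finger_force: 0.0
```

View pics/o6.png

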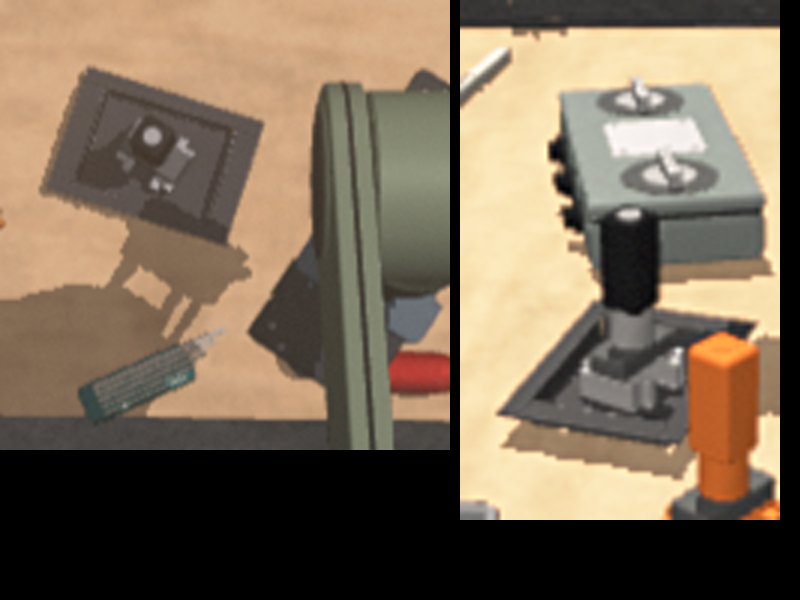

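The key stands upright inside the black tray, at (152,137) in the top crop and (630,290) in the side crop. Both screw bars lie along the box, and the gripper is clear of everything.

```bash
python3 -c "
from cell import env
print(env.hand_in())"
```

```text
the job is handed in; nothing more can be done
None
```

The open screw is turned clockwise to its stop with its bar along the box, the tight screw was left closed, and the key stands upright in its black tray, released; I handed the job in at about 17 s of the 51 s allowed.

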